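# Build up the drive end of a vacuum pump shaft

## Task

Take the plastic cap off the pump's upright drive shaft and put it in the steel tray, then fetch the parts that belong on the shaft from the draining rack: first slide the longer of the two spacer sleeves down the shaft until it sits fully home on the shaft's shoulder, then slide the ball bearing down until it sits flat on top of the sleeve. Guide both parts down and do not let them drop along the shaft; leave the shorter sleeve, the coupling hub, the wash bottle and the mug where they are.

Things in the scene. Friction and masses are not known exactly. Their poses are not given: they have to be found in the camera images.
- pump: Bare cartridge of a rotary-vane vacuum pump, fixed, standing with its drive shaft straight up. Origin on the shaft axis at bench level, z up. Round body, 140 mm across, top plate 80 mm above the bench; on it a seal housing 54 mm across, up to 88 mm. A suction port 40 mm across sticks out along +x to 85 mm from the axis, up to 59 mm above the bench.
- stud (a point): Top of one of four upright steel studs, 8 mm across, on the pump's top plate, 135 mm above the bench, 56 mm from the shaft axis. They stand at 45, 135, 225 and 315 deg from the pump's x axis: fingers have room beside the shaft along the pump's x and y axes, not along the diagonals.
- shoulder (a point): Point on the shaft axis at the level of the flat top of the shaft's shoulder (31 mm across, 94 mm above the bench), on which the long sleeve must sit.
- shaft_top (a point): Point on the shaft axis at the top end of the shaft, 164 mm above the bench, 70 mm above the shoulder. The steel shaft is 20 mm in diameter; its top 4 mm taper to 13.6 mm.
- rack: Blue-grey plastic draining rack, fixed, 242 mm wide along its y, 150 mm deep along its x. Origin at bench level under its middle, z up. Its board, 140 mm long, slopes up towards +x at 26 deg to the bench, its upper face 58 mm above the bench over the origin; a lip 10 mm high runs along the lower edge. One part hangs on each of its four pegs, in any order, and comes off along the peg.
- peg (a point): Foot, at the board, of one of the rack's four pegs (the one at rack y = -78 mm; the others at -26, 26 and 78, all at x = 0). Pegs stand square to the board: they lean 26 deg from vertical towards the rack's -x. Each has a foot 18 mm high, 28 mm across, on which its part rests, then a pin 18 mm across that ends 60 mm from the board.
- sleeve_long: Longer steel spacer sleeve: plain tube 36 mm long, 34 mm outside diameter, 22 mm bore, about 0.15 kg. Origin at the centre of its lower end, z along its axis (at the start along its peg, pointing away from the board).
- sleeve_long_mid (a point): Middle of the long sleeve, on its axis.
- sleeve_short: Shorter steel spacer sleeve, the same but 22 mm long; it stays on its peg. Origin at the centre of its lower end, z along its axis.
- bearing: Steel ball bearing with dark shields: ring 14 mm thick, 47 mm outside diameter, 22 mm bore, about 0.1 kg. Origin at the centre of its lower face, z along its axis.
- bearing_mid (a point): Middle of the bearing, on its axis.
- coupling_hub: Aluminium half of a jaw coupling: ring 22 mm long, 40 mm outside diameter, 22 mm bore, with three jaws that rise 12 mm more from its upper end; it stays on its peg. Origin at the centre of its lower end, z along its axis.
- shaft_cap: Grey plastic cap over the top of the shaft: tube closed at the top, 27 mm in diameter, 44 mm long, 40 mm deep inside, loose on the shaft. Origin at the centre of its open lower end, z along its axis, up at the start.
- shaft_cap_mid (a point): Middle of the cap, on its axis.
- tray: Open steel parts tray, fixed, 100 mm along its x, 120 mm along its y, 22 mm high, walls 3 mm, floor 3 mm. Origin under its centre at bench level.
- wash_bottle: Whitish plastic wash bottle, loose, 63 mm in diameter, body with cap 151 mm high, thin bent spout that rises to 190 mm and reaches 55 mm out along its +x. Origin at the centre of its underside.
- mug: White ceramic mug, loose, 76 mm in diameter, 85 mm high, handle at its +y reaching about 70 mm from the axis. Origin at the centre of its underside.
Things that resemble listed ones, but are neither listed nor needed, are in the scene too. What is shaped like the sleeve_long but pink or turquoise is not meant.

How it is judged:
On the way, in this order (a step that is already met when the one before it is completed fails the run):
1. the cap is off the shaft (distance between shaft_cap_mid and shaft_top above 0.07 m), for 0.1 s.
2. the long sleeve sits on the shoulder (horizontal distance between sleeve_long_mid and shoulder below 0.003 m and z of sleeve_long_mid in the frame of shoulder between 0.015 and 0.021 m and angle between the z axis of sleeve_long and the z axis of pump, either way round below 0.06 rad), for 0.2 s.
3. the bearing sits on the sleeve (all of step 2 and horizontal distance between bearing_mid and shoulder below 0.003 m and z of bearing_mid in the frame of shoulder between 0.04 and 0.046 m and angle between the z axis of bearing and the z axis of pump, either way round below 0.06 rad), for 0.2 s.
At the end, for the whole second after the job is handed in: Long sleeve on the shaft, its middle 18 mm (within 3) above the shoulder; bearing on it, its middle 43 mm (within 3) above the shoulder; both within 3 mm and 0.06 rad of the shaft axis; the cap's middle inside the tray's walls, below 35 mm; all three at rest (below 0.02 m/s) (all of step 3 and x of shaft_cap_mid in the frame of tray between -0.047 and 0.047 m and y of shaft_cap_mid in the frame of tray between -0.057 and 0.057 m and height (world z) of shaft_cap_mid below 0.035 m and linear speed of each of sleeve_long, bearing, shaft_cap below 0.02 m/s); the robot touches nothing.
It fails at once if the long sleeve drops along the shaft (faster than 0.4 m/s) (horizontal distance between sleeve_long_mid and shoulder below 0.006 m and z of sleeve_long_mid in the frame of shoulder below 0.075 m and linear speed of sleeve_long above 0.4 m/s).
It fails at once if the bearing drops along the shaft (faster than 0.4 m/s) (horizontal distance between bearing_mid and shoulder below 0.006 m and z of bearing_mid in the frame of shoulder below 0.075 m and linear speed of bearing above 0.4 m/s).
It fails at once if the short sleeve or the coupling hub is moved by more than 20 mm (distance of any of sleeve_short, coupling_hub from where it was at the start of the episode above 0.02 m).
It fails at once if the wash bottle is moved by more than 20 mm or tipped (distance of wash_bottle from where it was at the start of the episode above 0.02 m or angle between wash_bottle's own z axis and vertical above 0.35 rad).
It fails at once if the mug is moved by more than 20 mm or tipped (distance of mug from where it was at the start of the episode above 0.02 m or angle between mug's own z axis and vertical above 0.35 rad).
It also fails if it takes over 72 s, if anything falls off the work surface, if the arm or the gripper's body presses on something with over 40 N, if the wrist force passes 120 N, or if a joint passes its speed limit or range.

## Robot

A 6-joint arm with a two-finger parallel gripper is mounted at the origin on the work surface. World frame = base frame: x ahead of the robot, y to its left, z up, the work surface at z = 0. Lengths are in m, angles in rad, forces in N, time in s.
With the tool pointing down it reaches from about 0.3 to 0.875 m from the base axis. Payload 6.4 kg.
Tool frame: the origin (TCP) lies on the centre line of the jaws, within the pads' length; the fingertips stand 8 mm ahead of it and the grasp point (between the pads) lies 11 mm behind it; z points along the fingers, y is the line along which they close (so a half turn about z gives the same grasp; the last joint's range is limited). The gripper opens to 85 mm and grips with 20 to 120 N. Pads are 22 mm wide; open, the fingers measure 114 mm over their backs; the gripper's body (76 mm by 85 mm) begins 54 mm behind the grasp point. The pads swing forward as they close: fully open they stand 13 mm farther back than shut.
Start: joints at [1.085, 0.181, 1.607, -0, 1.354, -0.206], TCP at [0.159, 0.553, 0.239] pointing down, gripper open.
Joint ranges: [-2.99, 2.99], [-0.89, 2.07], [0.3, 2.58], [-1.14, 4.28], [0, 2.63], [-3.12, 3.12]. Speed limits (rad/s): [2.57, 2.57, 3.01, 3.14, 3.14, 3.14].

## Interface

Orientations are given as a unit quaternion [w, x, y, z].
In Python, from bench import ctrl gives the robot as it stands.
- The arm moves only by the shell command python3 -m handwheel 'ROWS' [OPENING]. ROWS is JSON, a list that holds one entry, the list of rows, each a list of 4 numbers: the shift along the tool's x, y, z each as a share of 20 cm, from -1 to 1, then the turn about the tool's z as a share of 1.5 rad, from -1 to 1. In form: [[[x, y, z, twist], ...]]. A call has 1 to 10 rows; each row is the pose to reach, as a shift and turn from the pose commanded when the call began, along the tool's axes at that moment; what a row does not reach only later rows make up. A row lasts 1/8 s, in which the tool goes at most 62.5 mm and 10.7 degrees, less where a joint would pass 70% of its speed; a pose out of reach is approached as far as the arm can. A call with a number of a shift or a turn outside -1 to 1 is refused whole. A call with a gripper value outside its range is refused whole. OPENING is the finger opening in mm, from 0 to 85.4, set as the call begins (- or left out, the last holds). The fingers move at their own pace and stop on an object; the grip force is fixed at half the most. Time passes only in rows, so rows that repeat a pose let the fingers close. It gives the time, the measured TCP pose, the force, the opening and the grip force at its end, in the units of the state.
- ctrl.get_obs(): the state, without advancing time (a new reading comes with each control period).
- ctrl.camera(name): name is "scene" or "top"; returns a dict with "color" (480x640x3 uint8, red, green, blue), "range_z" (480x640 float32, m along the optical axis (not along the pixel's ray), 0 where there is no reading), "K" (3x3 intrinsics, pixels), "pose" (4x4, takes a point from camera to world coordinates). Camera axes: x right, y down, z forward; pixel columns grow to the right and rows downward; lengths in m; the calibration is good to about 2 mm. A picture is of the moment at which its call begins.
- ctrl.hand_in(): hands the job in; it is judged then, once.
The state is a dict: "time_s": time; "q": joint angles; "dq": joint speeds; "joint_efforts": joint torques, N m; "eef_pos": TCP position; "eef_rot": TCP orientation; "wrist_force": force on the tool from outside, world axes, zero at the start; "torque": the same for the moment, N m; "opening": opening from 0.0 (shut) to 1.0 (fully open); "grasp_force": force on a finger pad.
Only numpy, scipy, OpenCV 4.12 (cv2) and the standard library are available. Lean on these libraries where they do the work, as an engineer would, in place of code of your own. Each camera call takes 0.05 s, during which the arm holds its last target. There are 200 camera calls.

## Working session

There is one attempt and no reset: what is moved stays moved. The work goes in short steps, Python scripts to look and compute and a shell command to move; the robot and the scene stay as the last step left them, time stands still between calls to the robot, and variables do not carry over. Pictures are saved under pics/ and viewed, at most 10 in all, crops included, and the job is handed in when it is done.

```bash
ls; mkdir -p pics
python3 - <<'E'
from bench import ctrl
import cv2,numpy as np
for n in("scene","top"):
    c=ctrl.camera(n); cv2.imwrite(f"pics/{n}0.png",c["color"][:,:,::-1]); np.savez(f"{n}0.npz",**c)
    print(n,c["K"].tolist(),np.round(c["pose"],3).tolist())
print(ctrl.get_obs())
E
```

```text
pics
scene [[532.444153597599, 0.0, 317.9014983542022], [0.0, 532.444153597599, 232.59354813975145], [0.0, 0.0, 1.0]] [[0.871, 0.407, -0.275, 0.886], [0.491, -0.732, 0.472, -0.609], [-0.009, -0.546, -0.838, 1.085], [0.0, 0.0, 0.0, 1.0]]
top [[595.8129501775451, 0.0, 317.3625344196124], [0.0, 595.8129501775451, 243.0000349404917], [0.0, 0.0, 1.0]] [[-0.043, -0.972, 0.23, 0.272], [-0.999, 0.043, -0.006, -0.04], [-0.004, -0.23, -0.973, 1.451], [0.0, 0.0, 0.0, 1.0]]
{'time_s': 0.1, 'q': array([ 1.08469687e+00,  1.81485970e-01,  1.60792569e+00,  5.96637737e-06,
        1.35380360e+00, -2.06332129e-01]), 'dq': array([ 0.00233757, -0.00060713, -0.00289319,  0.00055754, -0.00053222,
        0.00102891]), 'joint_efforts': array([ 8.41412998e-05, -4.45872581e+01, -3.52242315e+01, -1.96354513e-04,
        4.12544177e-03,  1.34368173e-05]), 'eef_pos': array([0.15853892, 0.55219716, 0.23845488]), 'eef_rot': array([-2.78046741e-04,  1.39428508e-01,  9.90231808e-01, -7.62171545e-04]), 'wrist_force': array([-0.82131774,  0.03144573,  0.70452013]), 'torque': array([-0.01998965, -0.01708275,  0.00096708]), 'grasp_force': 0.0, 'opening': 0.9987841264846496}
```

View pics/scene0.png

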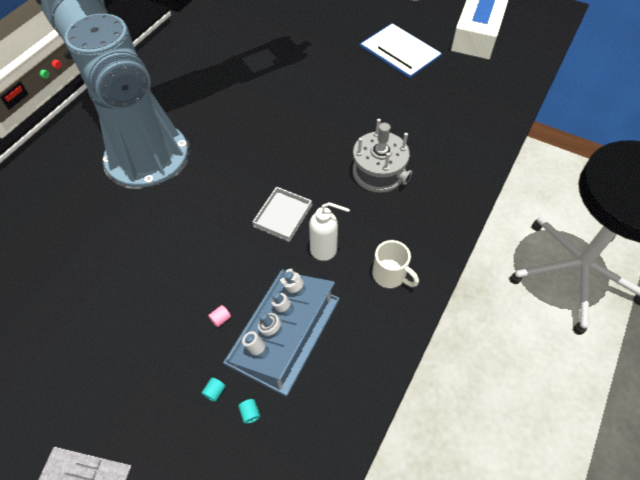

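View pics/top0.png

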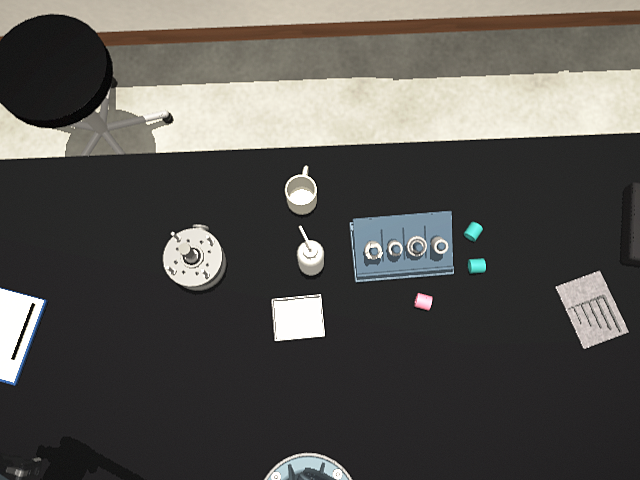

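Top view: the pump and cap are at (192,253), the tray at (298,317), the bottle at (311,258), the mug at (301,195) and the rack at (402,247), with parts at (373,251), (395,248), (417,246) and (440,246). Lookalikes for the long sleeve are turquoise at (473,231) and (477,266) and pink at (424,301), none of them meant. The candidates are the two rack tubes at (395,248) and (440,246). I'll check them in one close crop.

```bash
cat > h.py <<'E'
import numpy as np,cv2
def load(n): 
    return dict(np.load(n+".npz"))
def cloud(c):
    z=c["range_z"];K=c["K"];v,u=np.mgrid[:480,:640]
    P=np.stack([(u-K[0,2])/K[0,0]*z,(v-K[1,2])/K[1,1]*z,z],-1)
    W=P@c["pose"][:3,:3].T+c["pose"][:3,3]; W[z==0]=np.nan
    return W
E
python3 - <<'E'
from h import *
a=load("scene0");b=load("top0")
A=cv2.resize(a["color"][260:400,210:350],(560,560),interpolation=cv2.INTER_CUBIC)
cv2.imwrite("pics/crop_s.png",A[:,:,::-1])
B1=cv2.resize(b["color"][205:295,340:460],(480,360),interpolation=cv2.INTER_CUBIC)
B2=cv2.resize(b["color"][215:305,140:260],(480,360),interpolation=cv2.INTER_CUBIC)
B=np.vstack([B1,B2])[:, :]
cv2.imwrite("pics/crop_t.png",cv2.resize(B,(400,600))[:,:,::-1]) if 0 else cv2.imwrite("pics/crop_t.png",np.hstack([B1[:,:400],B2[:,:400]])[:,:,::-1])
W=cloud(b)
for p in [(373,251),(395,248),(417,246),(440,246),(188,247),(192,253),(298,317),(311,258),(301,195),(402,225),(402,272)]:
    u,v=p; print(p,np.round(W[v,u],3))
W=cloud(a)
for p in [(290,281),(281,301),(268,323),(254,344),(383,128),(282,214)]:
    u,v=p; print(p,np.round(W[v,u],3))
E
```

```text
(373, 251) [ 0.563 -0.175  0.115]
(395, 248) [ 0.569 -0.227  0.113]
(417, 246) [ 0.57  -0.277  0.118]
(440, 246) [ 0.57  -0.331  0.109]
(188, 247) [0.579 0.239 0.165]
(192, 253) [0.572 0.235 0.138]
(298, 317) [0.432 0.006 0.005]
(311, 258) [ 0.549 -0.032  0.135]
(301, 195) [ 0.742 -0.013  0.003]
(402, 225) [ 0.632 -0.252  0.078]
(402, 272) [ 0.525 -0.249  0.038]
(290, 281) [ 0.571 -0.187  0.1  ]
(281, 301) [ 0.578 -0.235  0.099]
(268, 323) [ 0.581 -0.289  0.099]
(254, 344) [ 0.583 -0.341  0.105]
(383, 128) [0.574 0.241 0.166]
(282, 214) [0.426 0.006 0.002]
```

View pics/crop_s.png

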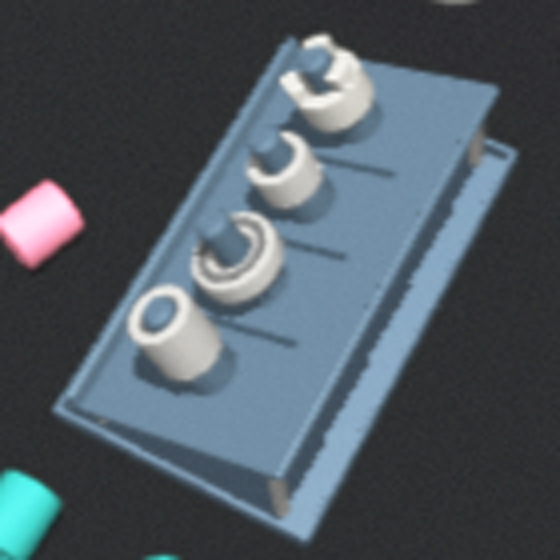

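View pics/crop_t.png

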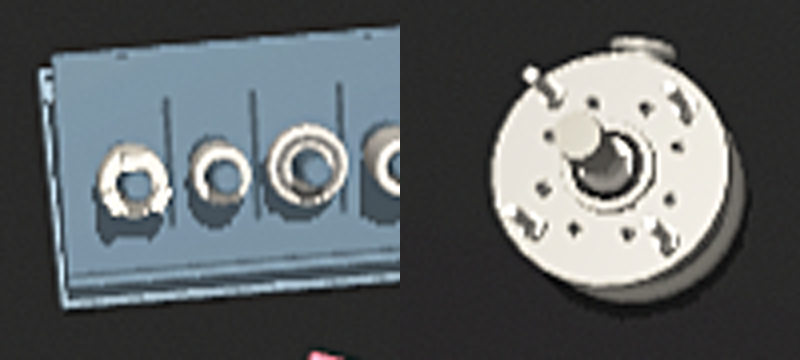

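The crop settles it: the long sleeve is the tall tube on the end peg, top (440,246). The bearing with its dark shield ring is next to it at (417,246), then the short tube at (395,248) and the jawed hub at (373,251). Now for precise fits.

Run:
```python
from h import *
from scipy.optimize import least_squares
def circ(P,r):
    hull=cv2.convexHull(P.astype(np.float32))[:,0]
    f=lambda p:np.hypot(*(hull-p[:2]).T)-r
    s=least_squares(f,P.mean(0),loss='soft_l1',f_scale=.001);return s.x,np.abs(s.fun).mean()
for n in("top0","scene0"):
    c=load(n);W=cloud(c).reshape(-1,3);W=W[~np.isnan(W[:,0])]
    def box(x0,x1,y0,y1,z0,z1):
        return W[(W[:,0]>x0)&(W[:,0]<x1)&(W[:,1]>y0)&(W[:,1]<y1)&(W[:,2]>z0)&(W[:,2]<z1)]
    T=box(.3,.85,-.5,.4,-.02,.02); print(n,"bench z",np.round(np.median(T[:,2]),4))
    p=box(.48,.68,.13,.34,.075,.085);print("plate",len(p),circ(p[:,:2],.07))
    p=box(.5,.66,.16,.32,.158,.175);print("cap top",len(p),p.mean(0),circ(p[:,:2],.0135))
    p=box(.48,.68,.13,.34,.118,.145);
    d=p[np.hypot(p[:,0]-.572,p[:,1]-.235)>.04]
    k=np.round(np.degrees(np.arctan2(d[:,1]-.235,d[:,0]-.572))/45/2-.5)
    for i in np.unique(k): print(" stud",d[k==i].mean(0).round(4),(k==i).sum())
    p=box(.52,.75,.13,.34,.03,.062); d=p[np.hypot(p[:,0]-.57,p[:,1]-.235)>.074]; print("port",d.mean(0).round(4) if len(d) else 0,len(d))
    p=box(.36,.5,-.08,.1,.015,.03);print("tray rim",len(p),cv2.minAreaRect((p[:,:2]*1000).astype(np.float32)))
    # rack board plane
    r=box(.5,.7,-.4,-.12,.02,.1)
    best=None
    rng=np.random.default_rng(0)
    for _ in range(500):
        a,b,e=r[rng.choice(len(r),3,False)];m=np.cross(b-a,e-a);l=np.linalg.norm(m)
        if l<1e-4: continue
        m/=l;inl=np.abs((r-a)@m)<.002
        if best is None or inl.sum()>best.sum(): best=inl
    q=r[best];ce=q.mean(0);m=np.linalg.svd(q-ce,full_matrices=False)[2][2];m*=np.sign(m[2])
    print("board",len(q),"n",m.round(4),"tilt",np.degrees(np.arccos(m[2])),"yaw",np.degrees(np.arctan2(-m[1],-m[0])))
    print(" rect",cv2.minAreaRect((q[:,:2]*1000).astype(np.float32)),"z at centre",ce.round(4))
    # points above the board: component along normal
    R=box(.5,.7,-.4,-.12,.02,.16);h=(R-ce)@m
    for h0,h1 in((.028,.034),(.038,.042),(.05,.057),(.058,.063)):
        S=R[(h>h0)&(h<h1)];print(h0,len(S))
        if len(S)<5: continue
        for y in(-.175,-.227,-.277,-.331):
            g=S[np.abs(S[:,1]-y)<.024]
            if len(g)>3: print("   y",y,len(g),g.mean(0).round(4))
```

```text
top0 bench z 0.0002
plate 1951 (array([0.57498005, 0.2468872 ]), np.float64(0.0005678587403402207))
cap top 123 [0.57391455 0.24649859 0.1670682 ] (array([0.57451078, 0.24659187]), np.float64(0.00045481855311844076))
 stud [0.529  0.2126 0.1316] 15
 stud [0.6071 0.2013 0.1324] 15
 stud [0.6186 0.2802 0.1315] 16
 stud [0.5402 0.2903 0.131 ] 18
port [0.6543 0.2329 0.0507] 62
tray rim 251 ((428.664794921875, 5.752506256103516), (100.22915649414062, 120.22140502929688), 2.9083869457244873)
board 2180 n [-0.4257 -0.0109  0.9048] tilt 25.203548087908825 yaw 1.4700504755461
 rect ((584.4754028320312, -255.03076171875), (140.4008331298828, 235.44190979003906), 2.3149209022521973) z at centre [ 0.5946 -0.2512  0.0605]
0.028 207
   y -0.175 11 [ 0.5817 -0.1743  0.0909]
   y -0.227 14 [ 0.579  -0.2214  0.0884]
   y -0.277 161 [ 0.5773 -0.2792  0.0865]
   y -0.331 15 [ 0.5831 -0.3254  0.0886]
0.038 117
   y -0.175 49 [ 0.5688 -0.1765  0.0936]
   y -0.227 49 [ 0.5714 -0.2275  0.0938]
   y -0.277 11 [ 0.5766 -0.273   0.095 ]
   y -0.331 8 [ 0.5781 -0.3265  0.0956]
0.05 196
   y -0.175 59 [ 0.5634 
[... 1036 characters left out ...]
58]
0.028 316
   y -0.175 36 [ 0.5824 -0.1851  0.0904]
   y -0.227 33 [ 0.5817 -0.2375  0.0895]
   y -0.277 177 [ 0.5793 -0.2836  0.0877]
   y -0.331 41 [ 0.5884 -0.3401  0.0904]
0.038 180
   y -0.175 65 [ 0.5732 -0.1834  0.0958]
   y -0.227 72 [ 0.5731 -0.2339  0.095 ]
   y -0.277 12 [ 0.5785 -0.286   0.0967]
   y -0.331 29 [ 0.5827 -0.3416  0.0975]
0.05 260
   y -0.175 71 [ 0.5646 -0.1822  0.1058]
   y -0.227 25 [ 0.5698 -0.234   0.1087]
   y -0.277 29 [ 0.5719 -0.2852  0.1087]
   y -0.331 134 [ 0.5702 -0.3369  0.1066]
0.058 132
   y -0.175 31 [ 0.5619 -0.1809  0.1123]
   y -0.227 32 [ 0.5635 -0.2322  0.1122]
   y -0.277 33 [ 0.5652 -0.2854  0.1128]
   y -0.331 36 [ 0.5672 -0.3371  0.1124]
```

```bash
cat > plan.py <<'E'
# usage: plan.py x y z yaw_of_tool_y_deg(mod 180): prints shift (units of 0.2 m) and twist (units 1.5 rad) from measured pose
import sys,numpy as np
from scipy.spatial.transform import Rotation as Ro
from bench import ctrl
o=ctrl.get_obs();w,a,b,c=o["eef_rot"];R=Ro.from_quat([a,b,c,w]).as_matrix()
yaw=np.degrees(np.arctan2(R[1,1],R[0,1]))
print("t",round(o["time_s"],2),"pos",o["eef_pos"].round(4),"yaw",yaw.round(2),"tilt",np.degrees(np.arccos(-R[2,2])).round(2),"F",o["wrist_force"].round(1),"open mm",round(o["opening"]*85.4,1),"grip",round(o["grasp_force"],1),"q6",o["q"][5].round(2))
if len(sys.argv)>1:
    x,y,z,t=map(float,sys.argv[1:5]);d=(t-yaw+90)%180-90
    print("shift",(R.T@(np.array([x,y,z])-o["eef_pos"])/.2).round(4),"twist",round(-np.radians(d)/1.5,4))
E
python3 plan.py .5745 .2455 .24 82.2
```

```text
t 0.1 pos [0.1585 0.5522 0.2385] yaw 73.97 tilt 0.09 F [-0.8  0.   0.7] open mm 85.3 grip 0.0 q6 -0.21
shift [-2.4224 -0.8996 -0.0071] twist -0.0958
```

```bash
python3 -m handwheel '[[[-0.3,-0.11,0,-0.03],[-0.6,-0.22,0,-0.06],[-0.9,-0.33,0,-0.096],[-1,-0.37,0,-0.096]]]' 60; python3 -m handwheel '[[[-0.25,-0.1,0,0],[-0.5,-0.2,0,0],[-0.75,-0.3,0,0],[-1,-0.4,0,0],[-1,-0.4,0,0]]]'; python3 plan.py .5745 .2455 .22 82.2
```

```text
time_s: 0.6
eef_pos: [0.3328, 0.4241, 0.2389]
eef_rot: [0.0, 0.069, 0.998, -0.0]
wrist_force: [-0.8, 1.0, 0.4]
opening: 0.703
grasp_force: 0.0
time_s: 1.23
eef_pos: [0.5206, 0.3174, 0.2385]
eef_rot: [-0.0, 0.07, 0.998, -0.0]
wrist_force: [0.2, 0.1, -1.0]
opening: 0.702
grasp_force: 0.0
t 1.23 pos [0.5206 0.3174 0.2385] yaw 81.95 tilt 0.05 F [ 0.2  0.1 -1. ] open mm 60.0 grip 0.0 q6 -1.08
shift [-0.3173 -0.318   0.0926] twist -0.0029
```

```bash
python3 -m handwheel '[[[-0.16,-0.16,0,0],[-0.317,-0.318,0,0],[-0.317,-0.318,0.1,0],[-0.317,-0.318,0.25,0],[-0.317,-0.318,0.38,0],[-0.317,-0.318,0.457,0],[-0.317,-0.318,0.457,0],[-0.317,-0.318,0.457,0]]]'; python3 plan.py .5745 .2455 .147 82.2
python3 -m handwheel '[[[0,0,0,0],[0,0,0,0],[0,0,0,0],[0,0,0,0]]]' 40;python3 -m handwheel '[[[0,0,0,0],[0,0,0,0]]]' 31;python3 -m handwheel '[[[0,0,0,0],[0,0,0,0],[0,0,0,0]]]' 0; python3 plan.py
```

```text
time_s: 2.22
eef_pos: [0.5725, 0.249, 0.1489]
eef_rot: [0.001, 0.068, 0.998, 0.0]
wrist_force: [-0.1, 0.1, -0.0]
opening: 0.704
grasp_force: 0.0
t 2.23 pos [0.5725 0.249  0.1489] yaw 82.25 tilt 0.09 F [-0.1  0.1 -0. ] open mm 60.1 grip 0.0 q6 -1.22
shift [-0.0123 -0.0158  0.0097] twist 0.0006
time_s: 2.72
eef_pos: [0.5722, 0.2483, 0.148]
eef_rot: [0.0, 0.068, 0.998, 0.0]
wrist_force: [0.6, 0.1, -0.3]
opening: 0.469
grasp_force: 0.0
time_s: 2.98
eef_pos: [0.5721, 0.2483, 0.1478]
eef_rot: [-0.0, 0.068, 0.998, -0.0]
wrist_force: [0.3, -0.7, -0.4]
opening: 0.358
grasp_force: 0.0
time_s: 3.35
eef_pos: [0.5723, 0.2484, 0.1481]
eef_rot: [0.0, 0.068, 0.998, 0.0]
wrist_force: [0.1, -0.3, 1.4]
opening: 0.295
grasp_force: 59.0
t 3.35 pos [0.5723 0.2484 0.1481] yaw 82.22 tilt 0.03 F [ 0.1 -0.3  1.4] open mm 25.2 grip 59.0 q6 -1.22
```

```bash
python3 -m handwheel '[[[0,0,-0.1,0],[0,0,-0.25,0],[0,0,-0.4,0],[0,0,-0.5,0],[0,0,-0.5,0],[0,0,-0.5,0]]]'; python3 plan.py .425 .005 .12 82.2
```

```text
time_s: 4.1
eef_pos: [0.5714, 0.2482, 0.2467]
eef_rot: [-0.001, 0.068, 0.998, -0.0]
wrist_force: [-1.0, -0.0, -0.9]
opening: 0.296
grasp_force: 59.8
t 4.1 pos [0.5714 0.2482 0.2467] yaw 82.22 tilt 0.11 F [-1.  -0.  -0.9] open mm 25.3 grip 59.8 q6 -1.22
shift [ 0.5597 -1.3034  0.6354] twist 0.0002
```

```bash
python3 -m handwheel '[[[0.1,-0.25,0,0],[0.2,-0.5,0,0],[0.3,-0.75,0,0],[0.42,-1,0,0],[0.43,-1,0,0]]]'; python3 -m handwheel '[[[0.06,-0.15,0,0],[0.13,-0.3,0,0],[0.13,-0.3,0.2,0],[0.13,-0.3,0.45,0],[0.13,-0.3,0.65,0],[0.13,-0.3,0.8,0],[0.13,-0.3,0.8,0],[0.13,-0.3,0.8,0]]]'; python3 plan.py .425 .005 .029 82.2
```

```text
time_s: 4.72
eef_pos: [0.4575, 0.0597, 0.2462]
eef_rot: [-0.002, 0.07, 0.998, -0.0]
wrist_force: [0.2, 0.8, -0.5]
opening: 0.297
grasp_force: 59.9
time_s: 5.72
eef_pos: [0.4265, 0.0061, 0.0885]
eef_rot: [0.0, 0.068, 0.998, 0.0]
wrist_force: [-0.3, -0.3, 0.8]
opening: 0.298
grasp_force: 59.9
t 5.72 pos [0.4265 0.0061 0.0885] yaw 82.25 tilt 0.02 F [-0.3 -0.3  0.8] open mm 25.5 grip 59.9 q6 -1.7
shift [ 0.0068 -0.0066  0.2973] twist 0.0005
```

```bash
python3 -m handwheel '[[[0,0,0.1,0],[0,0,0.2,0],[0,0,0.26,0],[0,0,0.29,0],[0,0,0.297,0],[0,0,0.297,0]]]'; python3 -m handwheel '[[[0,0,0,0],[0,0,0,0],[0,0,0,0]]]' 42; python3 -m handwheel '[[[0,0,-0.2,0],[0,0,-0.5,0],[0,0,-0.8,0],[0,0,-0.85,0],[0,0,-0.85,0]]]'
python3 - <<'E'
from bench import ctrl
from h import *
from scipy.optimize import least_squares
for n in("top","scene"):
    c=ctrl.camera(n);np.savez(n+"1.npz",**c);W=cloud(c).reshape(-1,3);W=W[~np.isnan(W[:,0])]
    g=W[(np.hypot(W[:,0]-.425,W[:,1]-.005)<.03)&(W[:,2]>.03)&(W[:,2]<.06)]
    print(n,"cap",len(g),g.mean(0).round(4) if len(g) else "")
    # shaft: bare top 
    g=W[(np.hypot(W[:,0]-.5745,W[:,1]-.2455)<.02)&(W[:,2]>.158)&(W[:,2]<.17)]
    print(" shaft top",len(g),g.mean(0).round(4) if len(g) else "",g.min(0).round(4),g.max(0).round(4))
E
python3 plan.py .5701 -.3356 .2 87.8
```

```text
time_s: 6.48
eef_pos: [0.4264, 0.0058, 0.0289]
eef_rot: [0.0, 0.068, 0.998, -0.0]
wrist_force: [-0.1, 0.5, -0.4]
opening: 0.295
grasp_force: 59.9
time_s: 6.85
eef_pos: [0.4261, 0.0059, 0.0286]
eef_rot: [0.0, 0.068, 0.998, -0.0]
wrist_force: [-0.0, 0.1, -0.8]
opening: 0.492
grasp_force: 0.0
time_s: 7.48
eef_pos: [0.4261, 0.0059, 0.1987]
eef_rot: [0.001, 0.068, 0.998, -0.0]
wrist_force: [-0.1, 0.5, -0.9]
opening: 0.487
grasp_force: 0.0
top cap 17 [0.419  0.0014 0.0443]
 shaft top 58 [0.5742 0.2463 0.1633] [0.5651 0.2372 0.1583] [0.5837 0.2548 0.1699]
scene cap 121 [ 0.4302 -0.0005  0.0433]
 shaft top 43 [0.5746 0.2421 0.1626] [0.5638 0.2323 0.158 ] [0.5831 0.252  0.1689]
t 7.58 pos [0.4248 0.0062 0.1967] yaw 82.21 tilt 0.18 F [-0.  -0.7 -0.7] open mm 42.2 grip 0.0 q6 -1.7
shift [-0.9515 -1.5948 -0.0202] twist -0.065
```

```bash
python3 -m handwheel '[[[0,-0.2,-0.15,0],[-0.03,-0.45,-0.3,-0.03],[-0.06,-0.7,-0.3,-0.06],[-0.1,-1,-0.3,-0.116],[-0.1,-1,-0.3,-0.116]]]'; python3 -m handwheel '[[[-0.3,-0.2,0,0],[-0.55,-0.4,0,0],[-0.7,-0.6,0,0],[-0.7,-0.75,0,0],[-0.7,-0.75,0,0],[-0.7,-0.75,0,0]]]'; python3 plan.py .573 -.3355 .13 92.2
```

```text
time_s: 8.2
eef_pos: [0.4174, -0.1979, 0.2561]
eef_rot: [-0.002, -0.017, 1.0, 0.001]
wrist_force: [0.1, 1.1, 0.9]
opening: 0.488
grasp_force: 0.0
time_s: 8.95
eef_pos: [0.5639, -0.3377, 0.2568]
eef_rot: [-0.001, -0.019, 1.0, 0.001]
wrist_force: [0.5, 0.4, 0.1]
opening: 0.493
grasp_force: 0.0
t 8.95 pos [ 0.5639 -0.3377  0.2568] yaw 92.2 tilt 0.2 F [0.5 0.4 0.1] open mm 42.1 grip 0.0 q6 -2.33
shift [-0.0471  0.0073  0.6338] twist 0.0
```

```bash
python3 -m handwheel '[[[-0.045,0.01,0.15,0],[-0.045,0.01,0.35,0],[-0.045,0.01,0.52,0],[-0.045,0.01,0.6,0],[-0.045,0.01,0.63,0],[-0.045,0.01,0.63,0],[-0.045,0.01,0.63,0]]]'; python3 plan.py .573 -.3355 .096 92.2
python3 - <<'E'
from bench import ctrl
from h import *
for n in("top","scene"):
    c=ctrl.camera(n);np.savez(n+"2.npz",**c)
t,s=load("top2"),load("scene2")
I=np.hstack([cv2.resize(t["color"][205:295,370:490],(400,300)),cv2.resize(s["color"][280:400,190:350],(400,300))])
cv2.imwrite("pics/pre.png",I[:,:,::-1])
E
```

```text
time_s: 9.82
eef_pos: [0.574, -0.3377, 0.1342]
eef_rot: [0.001, -0.019, 1.0, -0.001]
wrist_force: [0.3, 0.0, -0.5]
opening: 0.485
grasp_force: 0.0
t 9.82 pos [ 0.574  -0.3377  0.1342] yaw 92.19 tilt 0.15 F [ 0.3  0.  -0.5] open mm 41.4 grip 0.0 q6 -2.32
shift [0.0049 0.0116 0.1911] twist -0.0001
```

View pics/pre.png

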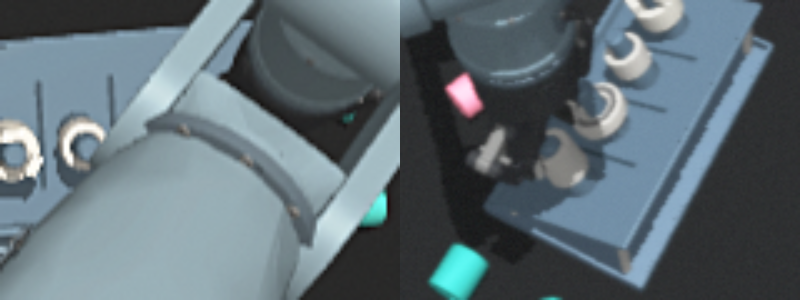

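The arm hides the top view. In the scene half the fingertips stand over the sleeve at about (545,165) and clear of the bearing at (600,105). Continuing down.

```bash
python3 -m handwheel '[[[0.005,0.012,0.06,0],[0.005,0.012,0.12,0],[0.005,0.012,0.16,0],[0.005,0.012,0.18,0],[0.005,0.012,0.18,0],[0.005,0.012,0.18,0]]]'; python3 -m handwheel '[[[0,0,0,0],[0,0,0,0],[0,0,0,0],[0,0,0,0]]]' 0; python3 plan.py
```

```text
time_s: 10.68
eef_pos: [0.5724, -0.335, 0.0968]
eef_rot: [0.0, -0.019, 1.0, -0.0]
wrist_force: [-0.3, 0.1, 0.4]
opening: 0.492
grasp_force: 0.0
time_s: 11.18
eef_pos: [0.5724, -0.3347, 0.0975]
eef_rot: [0.0, -0.019, 1.0, -0.0]
wrist_force: [-2.2, 2.6, 5.6]
opening: 0.373
grasp_force: 59.6
t 11.18 pos [ 0.5724 -0.3347  0.0975] yaw 92.2 tilt 0.03 F [-2.2  2.6  5.6] open mm 31.9 grip 59.6 q6 -2.32
```

```bash
python3 -m handwheel '[[[0.02,0,-0.041,0],[0.04,0,-0.082,0],[0.06,0,-0.123,0],[0.08,0,-0.164,0],[0.1,0,-0.205,0],[0.12,0,-0.246,0],[0.12,0,-0.246,0]]]'; python3 -m handwheel '[[[0,0,-0.2,0],[0,0,-0.4,0],[0,0,-0.4,0],[0,0,-0.4,0]]]'; python3 plan.py .40 -.17 .08 92.2
```

```text
time_s: 12.05
eef_pos: [0.5479, -0.3366, 0.1468]
eef_rot: [0.0, -0.019, 1.0, -0.001]
wrist_force: [0.0, 0.9, -1.7]
opening: 0.374
grasp_force: 59.8
time_s: 12.55
eef_pos: [0.5476, -0.3354, 0.2245]
eef_rot: [-0.001, -0.019, 1.0, 0.0]
wrist_force: [-0.3, -0.7, -2.7]
opening: 0.373
grasp_force: 60.0
t 12.55 pos [ 0.5476 -0.3354  0.2245] yaw 92.18 tilt 0.09 F [-0.3 -0.7 -2.7] open mm 31.8 grip 60.0 q6 -2.34
shift [0.7051 0.8541 0.7244] twist -0.0002
```

```bash
python3 -m handwheel '[[[0.2,0.2,0,0],[0.4,0.42,0,0],[0.55,0.64,0,0],[0.7,0.855,0,0],[0.705,0.855,0.25,0],[0.705,0.855,0.5,0],[0.705,0.855,0.7,0],[0.705,0.855,0.75,0],[0.705,0.855,0.75,0],[0.705,0.855,0.75,0]]]'; python3 plan.py .40 -.17 .033 92.2
```

```text
time_s: 13.8
eef_pos: [0.4017, -0.171, 0.077]
eef_rot: [0.001, -0.019, 1.0, -0.001]
wrist_force: [0.2, -1.5, -1.0]
opening: 0.374
grasp_force: 60.1
t 13.8 pos [ 0.4017 -0.171   0.077 ] yaw 92.19 tilt 0.14 F [ 0.2 -1.5 -1. ] open mm 31.9 grip 60.1 q6 -2.28
shift [0.0087 0.0058 0.2199] twist -0.0001
```

```bash
python3 -m handwheel '[[[0,0,0.08,0],[0,0,0.14,0],[0,0,0.19,0],[0,0,0.21,0],[0,0,0.22,0],[0,0,0.22,0]]]'; python3 -m handwheel '[[[0,0,0.005,0],[0,0,0.01,0],[0,0,0.015,0],[0,0,0.015,0]]]'; python3 plan.py
```

```text
time_s: 14.55
eef_pos: [0.4008, -0.1703, 0.0318]
eef_rot: [0.0, -0.019, 1.0, -0.0]
wrist_force: [0.5, 0.8, -1.1]
opening: 0.375
grasp_force: 60.1
time_s: 15.05
eef_pos: [0.4016, -0.1705, 0.0301]
eef_rot: [0.001, -0.019, 1.0, -0.0]
wrist_force: [-1.8, 4.0, 14.1]
opening: 0.373
grasp_force: 61.6
t 15.05 pos [ 0.4016 -0.1705  0.0301] yaw 92.19 tilt 0.08 F [-1.8  4.  14.1] open mm 31.9 grip 61.6 q6 -2.28
```

Run:
```python
from bench import ctrl
from h import *
c=ctrl.camera("scene");np.savez("scene3.npz",**c)
cv2.imwrite("pics/touch.png",cv2.resize(c["color"][220:360,140:320],(720,560),interpolation=cv2.INTER_CUBIC)[:,:,::-1])
```

```text
(no output)
```

View pics/touch.png

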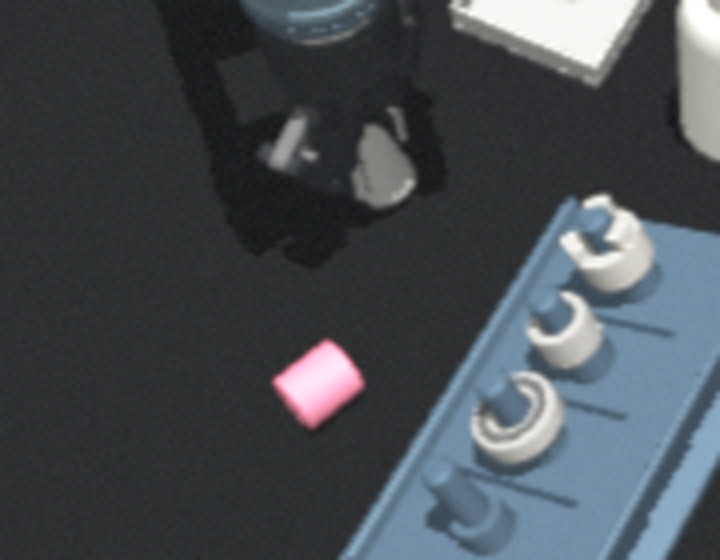

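The sleeve is in the hand at (385,165), tilted with its lower edge on the bench as predicted, and its peg is empty. Releasing it so that it settles upright.

```bash
python3 -m handwheel '[[[0,0,0,0],[0,0,0,0]]]' 36; python3 -m handwheel '[[[0,0,0,0],[0,0,0,0],[0,0,0,0]]]' 46; python3 -m handwheel '[[[0,0,-0.2,0],[0,0,-0.5,0],[0,0,-0.8,0],[0.2,0.3,-0.8,0],[0.5,0.6,-0.8,0],[0.5,0.9,-0.8,0],[0.5,0.9,-0.8,0]]]'
python3 - <<'E'
from bench import ctrl
from h import *
from scipy.optimize import least_squares
def circ(P,r):
    hull=cv2.convexHull(P.astype(np.float32))[:,0]
    s=least_squares(lambda p:np.hypot(*(hull-p[:2]).T)-r,P.mean(0),loss='soft_l1',f_scale=.001);return s.x.round(4),np.abs(s.fun).mean().round(4)
for n in("top","scene"):
    c=ctrl.camera(n);np.savez(n+"4.npz",**c);W=cloud(c).reshape(-1,3);W=W[~np.isnan(W[:,0])]
    for nm,x,y,z,r in(("sleeve",.41,-.17,.036,.017),("cap",.426,.006,.047,.0135)):
        g=W[(np.hypot(W[:,0]-x,W[:,1]-y)<.045)&(W[:,2]>z-.004)&(W[:,2]<z+.006)]
        print(n,nm,len(g),g.mean(0).round(4) if len(g) else "",circ(g[:,:2],r) if len(g)>8 else "")
E
python3 plan.py
```

```text
time_s: 15.35
eef_pos: [0.4008, -0.1703, 0.0288]
eef_rot: [0.0, -0.019, 1.0, -0.0]
wrist_force: [0.4, -0.4, -0.1]
opening: 0.419
grasp_force: 0.0
time_s: 15.72
eef_pos: [0.4007, -0.1702, 0.0286]
eef_rot: [-0.0, -0.019, 1.0, 0.0]
wrist_force: [-0.4, 0.5, -0.3]
opening: 0.543
grasp_force: 0.0
time_s: 16.6
eef_pos: [0.2925, 0.0078, 0.1884]
eef_rot: [0.0, -0.02, 1.0, 0.0]
wrist_force: [0.1, -0.4, -0.2]
opening: 0.54
grasp_force: 0.0
top sleeve 87 [ 0.4181 -0.1692  0.0362] (array([ 0.4181, -0.1688]), np.float64(0.0009))
top cap 92 [0.4291 0.0044 0.0471] (array([0.4291, 0.0048]), np.float64(0.0009))
scene sleeve 91 [ 0.4183 -0.1724  0.0353] (array([ 0.4177, -0.172 ]), np.float64(0.0008))
scene cap 80 [0.4288 0.0014 0.0469] (array([0.4289, 0.0014]), np.float64(0.0008))
t 16.7 pos [0.2931 0.0075 0.1885] yaw 92.38 tilt 0.04 F [-0.4 -0.   0.6] open mm 46.2 grip 0.0 q6 -2.0
```

```bash
python3 plan.py .418 -.1697 .1 82.2
```

```text
t 16.7 pos [0.2931 0.0075 0.1885] yaw 92.38 tilt 0.04 F [-0.4 -0.   0.6] open mm 46.2 grip 0.0 q6 -2.0
shift [-0.5867 -0.9112  0.4431] twist 0.1185
```

```bash
python3 -m handwheel '[[[-0.2,-0.25,0,0.03],[-0.4,-0.5,0,0.07],[-0.58,-0.75,0,0.118],[-0.587,-0.911,0,0.118],[-0.587,-0.911,0.2,0.118],[-0.587,-0.911,0.4,0.118],[-0.587,-0.911,0.44,0.118],[-0.587,-0.911,0.44,0.118],[-0.587,-0.911,0.44,0.118]]]'; python3 plan.py .418 -.1697 .018 82.2
```

```text
time_s: 17.82
eef_pos: [0.4193, -0.1727, 0.1023]
eef_rot: [0.001, 0.069, 0.998, -0.001]
wrist_force: [0.3, -1.4, 0.5]
opening: 0.539
grasp_force: 0.0
t 17.82 pos [ 0.4193 -0.1727  0.1023] yaw 82.05 tilt 0.17 F [ 0.3 -1.4  0.5] open mm 46.1 grip 0.0 q6 -2.09
shift [0.0096 0.0146 0.4213] twist -0.0017
```

```bash
python3 -m handwheel '[[[0.005,0.01,0.1,0],[0.005,0.01,0.2,0],[0.005,0.01,0.25,0],[0.005,0.01,0.25,0],[0.005,0.01,0.25,0]]]'; python3 plan.py .418 -.1697 .018 82.2
```

```text
time_s: 18.45
eef_pos: [0.4182, -0.1701, 0.0516]
eef_rot: [0.001, 0.069, 0.998, -0.0]
wrist_force: [0.2, -0.8, -0.2]
opening: 0.534
grasp_force: 0.0
t 18.45 pos [ 0.4182 -0.1701  0.0516] yaw 82.06 tilt 0.1 F [ 0.2 -0.8 -0.2] open mm 45.6 grip 0.0 q6 -2.08
shift [0.0015 0.0022 0.1682] twist -0.0017
```

```bash
python3 -m handwheel '[[[0,0,0.06,-0.002],[0,0,0.12,-0.002],[0,0,0.15,-0.002],[0,0,0.165,-0.002],[0,0,0.165,-0.002],[0,0,0.165,-0.002]]]'; python3 -m handwheel '[[[0,0,0,0],[0,0,0,0],[0,0,0,0],[0,0,0,0]]]' 0; python3 plan.py; python3 -m handwheel '[[[0,0,-0.1,0],[0,0,-0.3,0],[0,0,-0.6,0],[0,0,-0.9,0],[0,0,-1,0],[0,0,-1,0]]]';python3 plan.py .5743 .2466 .21 82.2
```

```text
time_s: 19.2
eef_pos: [0.4177, -0.1698, 0.0179]
eef_rot: [0.0, 0.068, 0.998, -0.0]
wrist_force: [-0.0, -1.1, -0.3]
opening: 0.535
grasp_force: 0.0
time_s: 19.7
eef_pos: [0.4178, -0.1699, 0.0183]
eef_rot: [0.0, 0.068, 0.998, -0.0]
wrist_force: [-1.9, 0.1, 6.0]
opening: 0.375
grasp_force: 59.3
t 19.7 pos [ 0.4178 -0.1699  0.0183] yaw 82.22 tilt 0.05 F [-1.9  0.1  6. ] open mm 32.0 grip 59.3 q6 -2.09
time_s: 20.45
eef_pos: [0.4183, -0.1702, 0.2193]
eef_rot: [0.002, 0.068, 0.998, -0.001]
wrist_force: [0.2, -0.3, -2.1]
opening: 0.375
grasp_force: 59.9
t 20.45 pos [ 0.4183 -0.1702  0.2193] yaw 82.23 tilt 0.24 F [ 0.2 -0.3 -2.1] open mm 32.0 grip 59.9 q6 -2.09
shift [-0.4907  2.1705  0.0439] twist 0.0003
```

```bash
python3 -m handwheel '[[[0,0.2,-0.05,0],[0,0.45,-0.05,0],[0,0.7,-0.05,0],[0,0.95,-0.05,0],[0,1,-0.05,0]]]'; python3 -m handwheel '[[[-0.1,0.2,0,0],[-0.2,0.45,0,0],[-0.3,0.7,0,0],[-0.4,0.9,0,0],[-0.49,1,0,0],[-0.49,1,0,0],[-0.49,1,0,0],[-0.49,1,0,0]]]';python3 plan.py .5743 .2466 .21 82.2
```

```text
time_s: 21.08
eef_pos: [0.4432, 0.0312, 0.2254]
eef_rot: [-0.002, 0.066, 0.998, 0.0]
wrist_force: [0.1, -1.2, -1.8]
opening: 0.38
grasp_force: 60.2
time_s: 22.08
eef_pos: [0.5682, 0.2124, 0.2271]
eef_rot: [-0.001, 0.068, 0.998, -0.0]
wrist_force: [-0.8, -0.7, -1.7]
opening: 0.377
grasp_force: 60.3
t 22.07 pos [0.5682 0.2124 0.2271] yaw 82.16 tilt 0.07 F [-0.8 -0.7 -1.7] open mm 32.2 grip 60.3 q6 -1.27
shift [-0.0072  0.1737  0.0856] twist -0.0005
```

```bash
python3 -m handwheel '[[[-0.007,0.09,0,0],[-0.007,0.174,0,0],[-0.007,0.174,0.06,0],[-0.007,0.174,0.12,0],[-0.007,0.174,0.14,0],[-0.007,0.174,0.14,0],[-0.007,0.174,0.14,0]]]';python3 plan.py .5743 .2466 .17 82.2
python3 - <<'E'
from bench import ctrl
from h import *
c=ctrl.camera("scene");np.savez("scene5.npz",**c)
d=ctrl.camera("top");np.savez("top5.npz",**d)
cv2.imwrite("pics/ins.png",np.hstack([cv2.resize(c["color"][80:200,320:440],(400,400),interpolation=cv2.INTER_CUBIC),cv2.resize(d["color"][200:300,140:240],(400,400),interpolation=cv2.INTER_CUBIC)])[:,:,::-1])
E
```

```text
time_s: 22.95
eef_pos: [0.5752, 0.2475, 0.2001]
eef_rot: [0.0, 0.068, 0.998, 0.0]
wrist_force: [-0.2, -0.8, -2.2]
opening: 0.385
grasp_force: 60.3
t 22.95 pos [0.5752 0.2475 0.2001] yaw 82.2 tilt 0.04 F [-0.2 -0.8 -2.2] open mm 32.9 grip 60.3 q6 -1.22
shift [ 0.0038 -0.0051  0.1506] twist -0.0
```

View pics/ins.png

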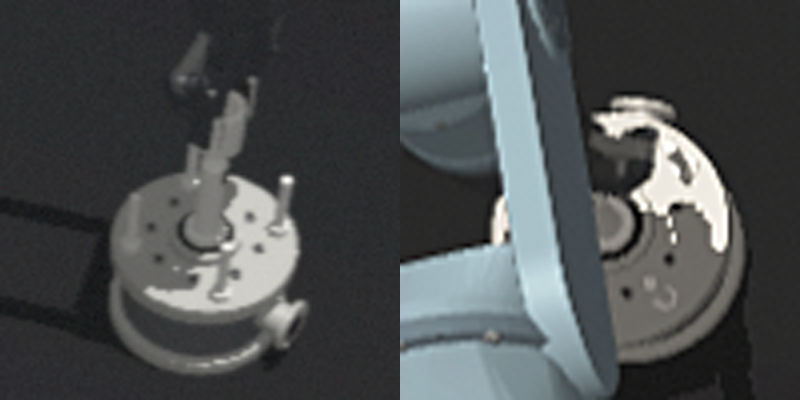

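The scene half shows the sleeve at (233,125) above the shaft at (210,190). It looks leaning, and the opening has drifted. Checking with depth before insertion.

Run:
```python
from h import *
c=load("scene5");W=cloud(c)
print("grid z/y over crop")
for v in range(100,134,3):
    print(v,[ (u,*np.round(W[v,u]*1000).astype(int)) for u in range(376,400,4) if W[v,u][2]>.13 and W[v,u][0]>.5 and W[v,u][0]<.65])
cv2.imwrite("pics/ins2.png",cv2.resize(cv2.convertScaleAbs(c["color"][85:150,360:425],alpha=2.2),(780,600) if 0 else (600,600),interpolation=cv2.INTER_CUBIC)[:,:,::-1])
```

```text
grid z/y over crop
100 [(376, np.int64(569), np.int64(189), np.int64(293)), (380, np.int64(564), np.int64(226), np.int64(261)), (384, np.int64(575), np.int64(220), np.int64(271)), (388, np.int64(583), np.int64(224), np.int64(272)), (392, np.int64(577), np.int64(265), np.int64(235)), (396, np.int64(588), np.int64(263), np.int64(242))]
103 [(376, np.int64(572), np.int64(183), np.int64(291)), (380, np.int64(578), np.int64(191), np.int64(287)), (384, np.int64(576), np.int64(221), np.int64(261)), (388, np.int64(585), np.int64(221), np.int64(266)), (392, np.int64(579), np.int64(264), np.int64(228)), (396, np.int64(589), np.int64(263), np.int64(233))]
106 [(376, np.int64(575), np.int64(178), np.int64(288)), (380, np.int64(579), np.int64(191), np.int64(279)), (384, np.int64(578), np.int64(218), np.int64(256)), (388, np.int64(588), np.int64(215), np.int64(263)), (392, np.int64(582), np.int64(259), np.int64(224))]
109 [(376, np.int64(574), np.int64(183), np.int64(274)), (380, np.int64(579), np.int64(193), np.int64(269)), (384, np.int64(578), np.int64(219), np.int64(247)), (388, np.int64(574), 
[... 826 characters left out ...]
121 [(376, np.int64(563), np.int64(217), np.int64(204)), (380, np.int64(575), np.int64(213), np.int64(214)), (384, np.int64(583), np.int64(216), np.int64(215)), (388, np.int64(586), np.int64(233), np.int64(201))]
124 [(380, np.int64(575), np.int64(214), np.int64(203)), (384, np.int64(582), np.int64(223), np.int64(199)), (388, np.int64(586), np.int64(237), np.int64(188))]
127 [(380, np.int64(564), np.int64(245), np.int64(160)), (384, np.int64(580), np.int64(229), np.int64(183))]
130 [(380, np.int64(568), np.int64(238), np.int64(158)), (384, np.int64(579), np.int64(236), np.int64(166))]
133 [(380, np.int64(570), np.int64(236), np.int64(151)), (384, np.int64(578), np.int64(239), np.int64(153))]
```

View pics/ins2.png

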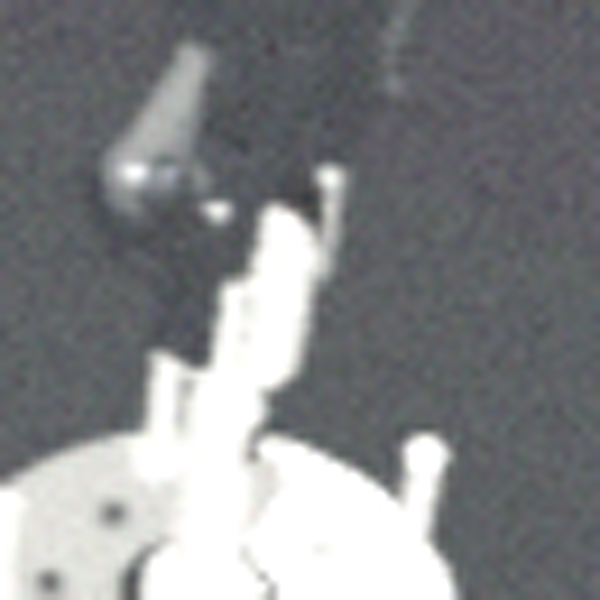

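Upright: the points sit about 15–16 mm from the axis, with the top at about .218 and the bottom at about .182. I'll descend slowly and watch the forces.

```bash
python3 -m handwheel '[[[0.004,-0.005,0.02,0],[0.004,-0.005,0.05,0],[0.004,-0.005,0.07,0],[0.004,-0.005,0.085,0],[0.004,-0.005,0.1,0],[0.004,-0.005,0.1,0]]]';python3 plan.py .5743 .2466 .17 82.2
```

```text
time_s: 23.8
eef_pos: [0.5738, 0.2468, 0.1794]
eef_rot: [-0.0, 0.068, 0.998, -0.0]
wrist_force: [0.1, -0.5, -0.8]
opening: 0.376
grasp_force: 60.3
t 23.8 pos [0.5738 0.2468 0.1794] yaw 82.22 tilt 0.03 F [ 0.1 -0.5 -0.8] open mm 32.1 grip 60.3 q6 -1.22
shift [-0.0028 -0.0006  0.0468] twist 0.0002
```

```bash
python3 -m handwheel '[[[0,0,0.01,0],[0,0,0.02,0],[0,0,0.03,0],[0,0,0.03,0]]]';python3 -m handwheel '[[[0,0,0.01,0],[0,0,0.02,0],[0,0,0.03,0],[0,0,0.03,0]]]'; python3 plan.py .5743 .2466 .113 82.2
```

```text
time_s: 24.3
eef_pos: [0.574, 0.2472, 0.1736]
eef_rot: [0.0, 0.068, 0.998, 0.0]
wrist_force: [1.9, 2.6, -1.9]
opening: 0.372
grasp_force: 60.3
time_s: 24.8
eef_pos: [0.5741, 0.2472, 0.1676]
eef_rot: [0.0, 0.068, 0.998, 0.0]
wrist_force: [2.9, 5.6, -0.9]
opening: 0.376
grasp_force: 60.5
t 24.8 pos [0.5741 0.2472 0.1676] yaw 82.22 tilt 0.05 F [ 2.9  5.6 -0.9] open mm 32.1 grip 60.5 q6 -1.22
shift [-0.0014 -0.0029  0.273 ] twist 0.0002
```

```bash
python3 -m handwheel '[[[-0.002,0.003,0,0],[-0.002,0.003,0.03,0],[-0.002,0.003,0.06,0],[-0.002,0.003,0.09,0],[-0.002,0.003,0.12,0],[-0.002,0.003,0.12,0]]]'; python3 plan.py .5743 .2466 .113 82.2
```

```text
time_s: 25.55
eef_pos: [0.574, 0.2474, 0.1427]
eef_rot: [-0.001, 0.068, 0.998, -0.0]
wrist_force: [1.5, 3.8, -2.7]
opening: 0.38
grasp_force: 60.2
t 25.55 pos [0.574  0.2474 0.1427] yaw 82.22 tilt 0.06 F [ 1.5  3.8 -2.7] open mm 32.5 grip 60.2 q6 -1.22
shift [-0.002  -0.0035  0.1483] twist 0.0002
```

```bash
python3 -m handwheel '[[[-0.001,0.003,0.03,0],[-0.001,0.003,0.06,0],[-0.001,0.003,0.09,0],[-0.001,0.003,0.11,0],[-0.001,0.003,0.125,0],[-0.001,0.003,0.125,0]]]'; python3 plan.py .5743 .2466 .1123 82.2
```

```text
time_s: 26.3
eef_pos: [0.5745, 0.2479, 0.1184]
eef_rot: [-0.0, 0.068, 0.998, -0.0]
wrist_force: [0.4, -1.0, -2.1]
opening: 0.376
grasp_force: 60.4
t 26.3 pos [0.5745 0.2479 0.1184] yaw 82.22 tilt 0.03 F [ 0.4 -1.  -2.1] open mm 32.1 grip 60.4 q6 -1.22
shift [ 0.0001 -0.0065  0.0306] twist 0.0003
```

```bash
python3 -m handwheel '[[[0,0,0.01,0],[0,0,0.02,0],[0,0,0.025,0],[0,0,0.03,0],[0,0,0.03,0]]]'; python3 -m handwheel '[[[0,0,0.004,0],[0,0,0.007,0],[0,0,0.007,0]]]'; python3 plan.py
```

```text
time_s: 26.92
eef_pos: [0.5746, 0.2479, 0.1126]
eef_rot: [-0.0, 0.068, 0.998, -0.0]
wrist_force: [0.5, 0.1, -0.7]
opening: 0.378
grasp_force: 60.4
time_s: 27.3
eef_pos: [0.5748, 0.248, 0.1123]
eef_rot: [0.0, 0.068, 0.998, -0.0]
wrist_force: [-2.5, -1.6, 4.8]
opening: 0.378
grasp_force: 61.1
t 27.3 pos [0.5748 0.248  0.1123] yaw 82.23 tilt 0.02 F [-2.5 -1.6  4.8] open mm 32.3 grip 61.1 q6 -1.22
```

Contact at the expected height, so the sleeve is home. Releasing.

```bash
python3 -m handwheel '[[[0,0,0,0],[0,0,0,0],[0,0,0,0],[0,0,0,0]]]' 46; python3 -m handwheel '[[[0,0,-0.2,0],[0,0,-0.5,0],[0,0,-0.75,0],[0,0,-0.75,0],[0,0,-0.75,0]]]' 60; python3 -m handwheel '[[[0.2,-0.2,0,0],[0.4,-0.5,0,0],[0.5,-0.8,0,0],[0.5,-1,0,0],[0.5,-1,0,0],[0.5,-1,0,0]]]'
python3 - <<'E'
from bench import ctrl
from h import *
for n in("top","scene"):
    c=ctrl.camera(n);np.savez(n+"6.npz",**c);W=cloud(c).reshape(-1,3);W=W[~np.isnan(W[:,0])]
    d=np.hypot(W[:,0]-.5745,W[:,1]-.2465)
    g=W[(d<.017)&(d>.012)&(W[:,2]<.15)&(W[:,2]>.12)];print(n,"sleeve top z",len(g),np.median(g[:,2]).round(4))
    # bearing peg: points of bearing top
    g=W[(abs(W[:,1]+.282)<.03)&(abs(W[:,0]-.577)<.03)];h=(g-np.array([.5655,-.2832,.1126]))@np.array([-.438,-.017,.899])+.06
    s=g[(h>.029)&(h<.035)];print("  bearing",len(s),s.mean(0).round(4),((s.min(0)+s.max(0))/2).round(4))
E
python3 plan.py .575 -.2815 .25 52.2
```

```text
time_s: 27.8
eef_pos: [0.5746, 0.2479, 0.1111]
eef_rot: [-0.0, 0.068, 0.998, -0.0]
wrist_force: [0.3, 0.3, 0.7]
opening: 0.536
grasp_force: 0.0
time_s: 28.42
eef_pos: [0.5743, 0.2479, 0.2607]
eef_rot: [-0.0, 0.068, 0.998, -0.0]
wrist_force: [-1.4, -0.9, 0.2]
opening: 0.701
grasp_force: 0.0
time_s: 29.18
eef_pos: [0.448, 0.0635, 0.2601]
eef_rot: [-0.001, 0.068, 0.998, 0.0]
wrist_force: [0.3, -0.0, 1.0]
opening: 0.707
grasp_force: 0.0
top sleeve top z 67 0.1292
  bearing 162 [ 0.5772 -0.2809  0.087 ] [ 0.576  -0.281   0.0863]
scene sleeve top z 47 0.1293
  bearing 213 [ 0.5795 -0.2864  0.0881] [ 0.5756 -0.2844  0.0859]
t 29.27 pos [0.4483 0.0642 0.2605] yaw 82.28 tilt 0.1 F [-0.1 -0.9 -0.1] open mm 60.2 grip 0.0 q6 -1.56
shift [-0.8598 -1.6278  0.0504] twist 0.35
```

```bash
python3 -m handwheel '[[[0,-0.25,0,0],[-0.05,-0.5,0,0],[-0.1,-0.75,0,0],[-0.2,-1,0,0],[-0.2,-1,0,0]]]' 58; python3 -m handwheel '[[[-0.2,-0.2,0,0.1],[-0.4,-0.4,0,0.2],[-0.6,-0.6,0,0.3],[-0.69,-0.63,0,0.399],[-0.69,-0.63,0.2,0.399],[-0.69,-0.63,0.4,0.399],[-0.69,-0.63,0.55,0.399],[-0.69,-0.63,0.55,0.399],[-0.69,-0.63,0.55,0.399]]]'; python3 plan.py .5808 -.281 .11 48.2
```

```text
time_s: 29.9
eef_pos: [0.4619, -0.1423, 0.2607]
eef_rot: [-0.0, 0.069, 0.998, -0.0]
wrist_force: [-0.5, 0.7, 0.8]
opening: 0.675
grasp_force: 0.0
time_s: 31.02
eef_pos: [0.5819, -0.283, 0.1525]
eef_rot: [0.001, 0.358, 0.934, -0.0]
wrist_force: [-0.1, 0.1, -0.5]
opening: 0.679
grasp_force: 0.0
t 31.02 pos [ 0.5819 -0.283   0.1525] yaw 48.02 tilt 0.07 F [-0.1  0.1 -0.5] open mm 58.0 grip 0.0 q6 -1.47
shift [0.0108 0.0038 0.2123] twist -0.0021
```

```bash
python3 -m handwheel '[[[0.006,0.003,0.1,0],[0.006,0.003,0.2,0],[0.006,0.003,0.25,0],[0.006,0.003,0.25,0],[0.006,0.003,0.25,0]]]'; python3 plan.py .5808 -.281 .08 48.2; python3 -m handwheel '[[[0,0,0.03,0],[0,0,0.06,0],[0,0,0.075,0],[0,0,0.085,0],[0,0,0.085,0],[0,0,0.085,0]]]'; python3 plan.py .5808 -.281 .08 48.2
```

```text
time_s: 31.65
eef_pos: [0.5805, -0.2829, 0.1016]
eef_rot: [0.0, 0.359, 0.933, -0.0]
wrist_force: [-0.5, -0.9, 0.8]
opening: 0.679
grasp_force: 0.0
t 31.65 pos [ 0.5805 -0.2829  0.1016] yaw 47.92 tilt 0.04 F [-0.5 -0.9  0.8] open mm 58.0 grip 0.0 q6 -1.47
shift [0.0052 0.0079 0.1082] twist -0.0033
time_s: 32.4
eef_pos: [0.5803, -0.2826, 0.0845]
eef_rot: [0.0, 0.359, 0.933, -0.0]
wrist_force: [0.9, 0.7, -0.5]
opening: 0.681
grasp_force: 0.0
t 32.4 pos [ 0.5803 -0.2826  0.0845] yaw 47.93 tilt 0.02 F [ 0.9  0.7 -0.5] open mm 58.1 grip 0.0 q6 -1.47
shift [0.0037 0.0075 0.0223] twist -0.0032
```

```bash
python3 -m handwheel '[[[0.004,0.006,0.01,0],[0.004,0.006,0.02,0],[0.004,0.006,0.025,0],[0.004,0.006,0.03,0],[0.004,0.006,0.03,0]]]'
python3 - <<'E'
from bench import ctrl
from h import *
c=ctrl.camera("scene");np.savez("scene7.npz",**c)
cv2.imwrite("pics/brg.png",cv2.resize(cv2.convertScaleAbs(c["color"][265:365,215:335],alpha=1.4),(720,600),interpolation=cv2.INTER_CUBIC)[:,:,::-1])
E
```

```text
time_s: 33.02
eef_pos: [0.5804, -0.2811, 0.0782]
eef_rot: [-0.0, 0.359, 0.933, 0.0]
wrist_force: [-0.2, 0.4, -0.0]
opening: 0.677
grasp_force: 0.0
```

View pics/brg.png

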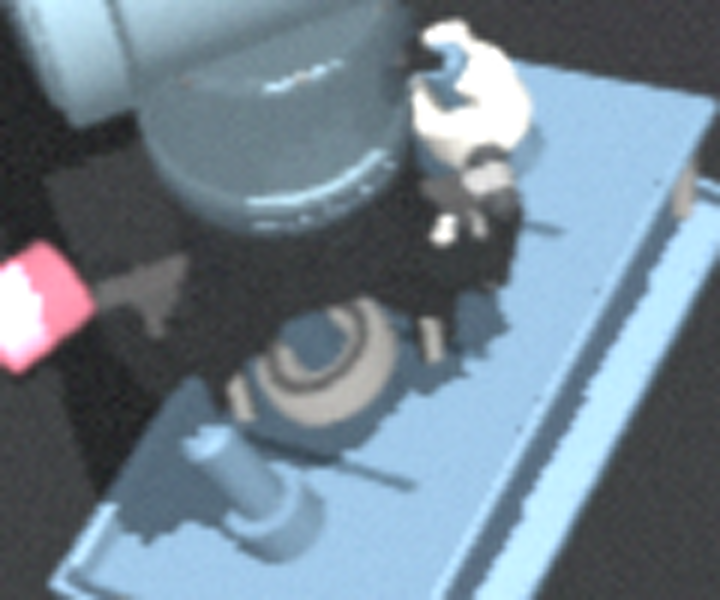

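The bearing at (330,360) lies between the pads at (238,395) and (430,340), with the short sleeve clear. Closing.

```bash
python3 -m handwheel '[[[0,0,0,0],[0,0,0,0],[0,0,0,0]]]' 51; python3 -m handwheel '[[[0,0,0,0],[0,0,0,0],[0,0,0,0],[0,0,0,0]]]' 0; python3 plan.py
```

```text
time_s: 33.45
eef_pos: [0.5804, -0.2813, 0.0784]
eef_rot: [0.0, 0.359, 0.933, -0.0]
wrist_force: [-1.2, -1.3, 1.2]
opening: 0.599
grasp_force: 0.7
time_s: 33.95
eef_pos: [0.5804, -0.2813, 0.0792]
eef_rot: [0.0, 0.359, 0.933, -0.0]
wrist_force: [-2.7, 0.3, 6.2]
opening: 0.517
grasp_force: 60.1
t 33.95 pos [ 0.5804 -0.2813  0.0792] yaw 47.94 tilt 0.02 F [-2.7  0.3  6.2] open mm 44.2 grip 60.1 q6 -1.47
```

```bash
python3 -m handwheel '[[[0.014,-0.014,-0.041,0],[0.028,-0.028,-0.082,0],[0.042,-0.042,-0.123,0],[0.056,-0.056,-0.164,0],[0.07,-0.07,-0.205,0],[0.086,-0.084,-0.247,0],[0.086,-0.084,-0.247,0]]]'; python3 -m handwheel '[[[0,0,-0.2,0],[0,0,-0.4,0],[0,0,-0.4,0],[0,0,-0.4,0]]]'; python3 plan.py .40 -.17 .08 82.2;  python3 - <<'E'
from bench import ctrl
from h import *
c=ctrl.camera("scene");np.savez("scene8.npz",**c)
cv2.imwrite("pics/brg2.png",cv2.resize(cv2.convertScaleAbs(c["color"][245:365,195:335],alpha=1.6),(700,600),interpolation=cv2.INTER_CUBIC)[:,:,::-1])
E
```

```text
time_s: 34.83
eef_pos: [0.5566, -0.2824, 0.1287]
eef_rot: [0.001, 0.359, 0.933, -0.0]
wrist_force: [-0.7, 0.2, -1.5]
opening: 0.515
grasp_force: 61.1
time_s: 35.33
eef_pos: [0.556, -0.2817, 0.2067]
eef_rot: [-0.001, 0.359, 0.933, 0.0]
wrist_force: [0.5, -0.4, -2.3]
opening: 0.519
grasp_force: 61.5
t 35.33 pos [ 0.556  -0.2817  0.2067] yaw 47.93 tilt 0.08 F [ 0.5 -0.4 -2.3] open mm 44.3 grip 61.5 q6 -1.5
shift [ 0.9522 -0.1081  0.6349] twist -0.3988
```

View pics/brg2.png

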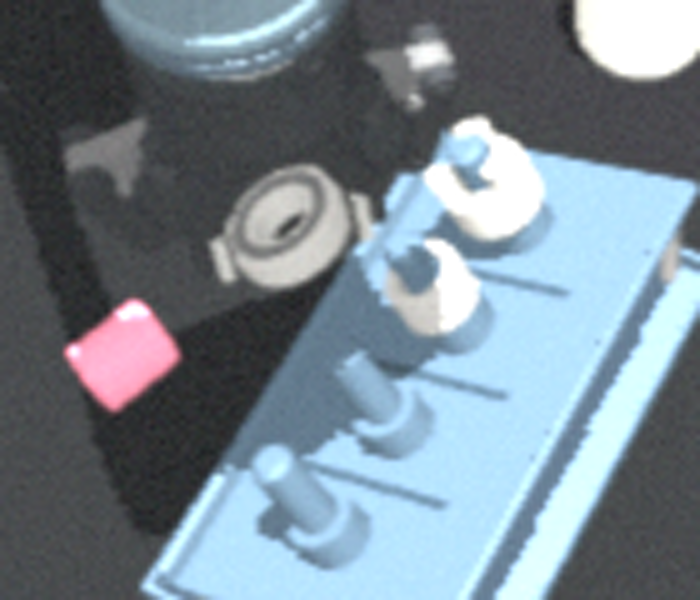

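All ten pictures are used; this one shows the bearing at (290,230) held off its peg, with the short sleeve and hub still in place. I'll continue by depth and force: set the bearing flat on the bench and regrip.

```bash
python3 -m handwheel '[[[0.25,-0.03,0,-0.1],[0.5,-0.06,0,-0.2],[0.75,-0.09,0,-0.3],[0.952,-0.108,0,-0.399],[0.952,-0.108,0.25,-0.399],[0.952,-0.108,0.5,-0.399],[0.952,-0.108,0.7,-0.399],[0.952,-0.108,0.8,-0.399],[0.952,-0.108,0.8,-0.399],[0.952,-0.108,0.8,-0.399]]]'; python3 plan.py .40 -.17 .02 82.2
```

```text
time_s: 36.62
eef_pos: [0.4006, -0.1705, 0.0479]
eef_rot: [-0.0, 0.068, 0.998, 0.0]
wrist_force: [-0.9, -0.1, -0.9]
opening: 0.517
grasp_force: 61.5
t 36.62 pos [ 0.4006 -0.1705  0.0479] yaw 82.22 tilt 0.02 F [-0.9 -0.1 -0.9] open mm 44.1 grip 61.5 q6 -2.11
shift [0.0034 0.0021 0.1393] twist 0.0003
```

```bash
python3 -m handwheel '[[[0,0,0.05,0],[0,0,0.1,0],[0,0,0.125,0],[0,0,0.135,0],[0,0,0.135,0],[0,0,0.135,0]]]'; python3 -m handwheel '[[[0,0,0.005,0],[0,0,0.01,0],[0,0,0.01,0]]]'; python3 plan.py
```

```text
time_s: 37.38
eef_pos: [0.4008, -0.1706, 0.0209]
eef_rot: [0.0, 0.068, 0.998, -0.0]
wrist_force: [0.1, 0.1, -1.4]
opening: 0.52
grasp_force: 61.5
time_s: 37.75
eef_pos: [0.4006, -0.1705, 0.0186]
eef_rot: [-0.0, 0.068, 0.998, 0.0]
wrist_force: [-0.3, 0.3, -1.5]
opening: 0.516
grasp_force: 61.5
t 37.75 pos [ 0.4006 -0.1705  0.0186] yaw 82.22 tilt 0.01 F [-0.3  0.3 -1.5] open mm 44.1 grip 61.5 q6 -2.11
```

```bash
python3 -m handwheel '[[[0,0,0.008,0],[0,0,0.015,0],[0,0,0.015,0]]]'; python3 -m handwheel '[[[0,0,0.008,0],[0,0,0.015,0],[0,0,0.015,0]]]'; python3 plan.py
```

```text
time_s: 38.12
eef_pos: [0.4007, -0.1705, 0.0157]
eef_rot: [0.0, 0.068, 0.998, 0.0]
wrist_force: [-0.2, 0.3, -0.3]
opening: 0.519
grasp_force: 61.5
time_s: 38.5
eef_pos: [0.4019, -0.1707, 0.014]
eef_rot: [0.001, 0.068, 0.998, -0.0]
wrist_force: [0.0, 4.8, 15.0]
opening: 0.517
grasp_force: 62.9
t 38.5 pos [ 0.4019 -0.1707  0.014 ] yaw 82.21 tilt 0.12 F [ 0.   4.8 15. ] open mm 44.2 grip 62.9 q6 -2.11
```

```bash
python3 -m handwheel '[[[0,0,0,0],[0,0,0,0],[0,0,0,0],[0,0,0,0]]]' 60; python3 -m handwheel '[[[0,0,-0.2,0],[0,0,-0.5,0],[0,0,-0.8,0],[0.2,0.3,-0.8,0],[0.5,0.6,-0.8,0],[0.5,0.9,-0.8,0],[0.5,0.9,-0.8,0]]]'
cat > brg.py <<'E'
from bench import ctrl
from h import *
from scipy.optimize import least_squares
def circ(P,r):
    hull=cv2.convexHull(P.astype(np.float32))[:,0]
    s=least_squares(lambda p:np.hypot(*(hull-p[:2]).T)-r,P.mean(0),loss='soft_l1',f_scale=.001);return s.x.round(4),np.abs(s.fun).mean().round(4)
for n in("top","scene"):
    c=ctrl.camera(n);np.savez(n+"9.npz",**c);W=cloud(c).reshape(-1,3);W=W[~np.isnan(W[:,0])]
    g=W[(np.hypot(W[:,0]-.40,W[:,1]+.17)<.05)&(W[:,2]>.007)&(W[:,2]<.06)]
    t=g[g[:,2]>.011]
    print(n,len(g),"z pct",np.percentile(g[:,2],[5,50,95]).round(4),circ(t[:,:2],.0235))
    A=np.c_[t[:,:2]-t[:,:2].mean(0),np.ones(len(t))];print("  plane slopes",np.linalg.lstsq(A,t[:,2],rcond=None)[0].round(3))
E
python3 brg.py; python3 plan.py
```

```text
time_s: 39.0
eef_pos: [0.4005, -0.1704, 0.0125]
eef_rot: [-0.0, 0.068, 0.998, 0.0]
wrist_force: [0.1, -0.8, -0.5]
opening: 0.7
grasp_force: 0.0
time_s: 39.88
eef_pos: [0.3247, 0.0237, 0.1725]
eef_rot: [0.0, 0.067, 0.998, 0.0]
wrist_force: [0.8, 0.5, -0.0]
opening: 0.706
grasp_force: 0.0
top 239 z pct [0.0085 0.0139 0.0191] (array([ 0.4019, -0.1681]), np.float64(0.0014))
  plane slopes [-0.013  0.01   0.015]
scene 246 z pct [0.0085 0.0129 0.017 ] (array([ 0.401 , -0.1723]), np.float64(0.0007))
  plane slopes [-0.02  -0.008  0.014]
t 39.98 pos [0.3252 0.0232 0.1726] yaw 82.44 tilt 0.02 F [0.1 0.2 0.3] open mm 59.9 grip 0.0 q6 -1.74
```

```bash
python3 plan.py .4015 -.1697 .06 82.2
```

```text
t 39.98 pos [0.3252 0.0232 0.1726] yaw 82.44 tilt 0.02 F [0.1 0.2 0.3] open mm 59.9 grip 0.0 q6 -1.74
shift [-0.505  -0.9062  0.5627] twist 0.0028
```

```bash
python3 -m handwheel '[[[-0.2,-0.25,0,0.003],[-0.4,-0.5,0,0.003],[-0.505,-0.75,0,0.003],[-0.505,-0.906,0.1,0.003],[-0.505,-0.906,0.3,0.003],[-0.505,-0.906,0.5,0.003],[-0.505,-0.906,0.56,0.003],[-0.505,-0.906,0.56,0.003],[-0.505,-0.906,0.56,0.003],[-0.505,-0.906,0.56,0.003]]]'; python3 plan.py .4015 -.1697 .01 82.2
```

```text
time_s: 41.22
eef_pos: [0.4025, -0.1725, 0.0621]
eef_rot: [0.001, 0.07, 0.998, -0.001]
wrist_force: [0.9, -0.0, 0.9]
opening: 0.703
grasp_force: 0.0
t 41.23 pos [ 0.4025 -0.1725  0.0621] yaw 81.98 tilt 0.17 F [ 0.9 -0.   0.9] open mm 60.0 grip 0.0 q6 -2.11
shift [0.0073 0.0138 0.2604] twist -0.0026
```

```bash
python3 -m handwheel '[[[0.003,0.01,0.08,-0.002],[0.003,0.01,0.16,-0.002],[0.003,0.01,0.21,-0.002],[0.003,0.01,0.24,-0.002],[0.003,0.01,0.25,-0.002],[0.003,0.01,0.25,-0.002],[0.003,0.01,0.25,-0.002]]]'; python3 plan.py .4015 -.1697 .01 82.2;  python3 -m handwheel '[[[0,0,0,0],[0,0,0,0],[0,0,0,0],[0,0,0,0]]]' 0; python3 plan.py
```

```text
time_s: 42.1
eef_pos: [0.4014, -0.17, 0.011]
eef_rot: [0.0, 0.069, 0.998, -0.0]
wrist_force: [0.1, -0.1, -0.7]
opening: 0.701
grasp_force: 0.0
t 42.1 pos [ 0.4014 -0.17    0.011 ] yaw 82.14 tilt 0.04 F [ 0.1 -0.1 -0.7] open mm 59.9 grip 0.0 q6 -2.11
shift [-0.0002  0.0015  0.0052] twist -0.0007
time_s: 42.6
eef_pos: [0.4014, -0.17, 0.0116]
eef_rot: [0.0, 0.068, 0.998, -0.0]
wrist_force: [-3.9, 2.3, 10.8]
opening: 0.517
grasp_force: 59.3
t 42.6 pos [ 0.4014 -0.17    0.0116] yaw 82.15 tilt 0.02 F [-3.9  2.3 10.8] open mm 44.1 grip 59.3 q6 -2.11
```

```bash
python3 -m handwheel '[[[0,0,-0.1,0],[0,0,-0.3,0],[0,0,-0.6,0],[0,0,-0.9,0],[0,0,-1,0],[0,0,-1,0]]]'; python3 -m handwheel '[[[0,0.2,-0.08,0],[0,0.45,-0.08,0],[0,0.7,-0.08,0],[0,0.95,-0.08,0],[0,1,-0.08,0]]]'; python3 -m handwheel '[[[-0.1,0.2,0,0],[-0.2,0.45,0,0],[-0.3,0.7,0,0],[-0.4,0.9,0,0],[-0.55,1,0,0],[-0.55,1,0,0],[-0.55,1,0,0]]]';python3 plan.py .5745 .2478 .195 82.2
```

```text
time_s: 43.35
eef_pos: [0.402, -0.1704, 0.2124]
eef_rot: [0.002, 0.069, 0.998, -0.001]
wrist_force: [-0.9, 0.5, -1.5]
opening: 0.509
grasp_force: 61.4
time_s: 43.98
eef_pos: [0.4272, 0.031, 0.2246]
eef_rot: [-0.002, 0.067, 0.998, 0.0]
wrist_force: [0.4, -0.0, -2.1]
opening: 0.512
grasp_force: 61.5
time_s: 44.85
eef_pos: [0.5639, 0.2103, 0.2249]
eef_rot: [-0.002, 0.069, 0.998, -0.001]
wrist_force: [0.2, -0.5, -0.3]
opening: 0.513
grasp_force: 61.6
t 44.85 pos [0.5639 0.2103 0.2249] yaw 82.09 tilt 0.19 F [ 0.2 -0.5 -0.3] open mm 43.8 grip 61.6 q6 -1.27
shift [-0.0269  0.1932  0.1492] twist -0.0013
```

```bash
python3 -m handwheel '[[[-0.025,0.1,0,-0.001],[-0.025,0.188,0,-0.001],[-0.025,0.188,0.06,-0.001],[-0.025,0.188,0.13,-0.001],[-0.025,0.188,0.17,-0.001],[-0.025,0.188,0.17,-0.001],[-0.025,0.188,0.17,-0.001]]]';python3 plan.py .5745 .2478 .175 82.2
```

```text
time_s: 45.72
eef_pos: [0.5752, 0.2478, 0.193]
eef_rot: [0.0, 0.068, 0.998, 0.0]
wrist_force: [-0.6, 0.6, -1.5]
opening: 0.517
grasp_force: 61.6
t 45.73 pos [0.5752 0.2478 0.193 ] yaw 82.2 tilt 0.03 F [-0.6  0.6 -1.5] open mm 44.1 grip 61.6 q6 -1.22
shift [ 0.0034 -0.0005  0.0899] twist 0.0
```

```bash
python3 -m handwheel '[[[0.003,0,0.03,0],[0.003,0,0.06,0],[0.003,0,0.09,0],[0.003,0,0.09,0]]]';python3 -m handwheel '[[[0,0,0.01,0],[0,0,0.02,0],[0,0,0.03,0],[0,0,0.03,0]]]'; python3 -m handwheel '[[[0,0,0.01,0],[0,0,0.02,0],[0,0,0.03,0],[0,0,0.03,0]]]'; python3 plan.py .5745 .2478 .141 82.2
```

```text
time_s: 46.22
eef_pos: [0.5738, 0.248, 0.1737]
eef_rot: [-0.001, 0.068, 0.998, -0.0]
wrist_force: [-0.3, -0.3, -0.7]
opening: 0.517
grasp_force: 61.6
time_s: 46.72
eef_pos: [0.5742, 0.248, 0.1685]
eef_rot: [-0.0, 0.068, 0.998, -0.0]
wrist_force: [-1.0, -0.6, -0.8]
opening: 0.514
grasp_force: 61.6
time_s: 47.22
eef_pos: [0.5742, 0.248, 0.1624]
eef_rot: [-0.0, 0.068, 0.998, -0.0]
wrist_force: [0.2, 0.3, -0.3]
opening: 0.515
grasp_force: 61.6
t 47.23 pos [0.5742 0.248  0.1624] yaw 82.22 tilt 0.03 F [ 0.2  0.3 -0.3] open mm 44.0 grip 61.6 q6 -1.22
shift [-0.0018 -0.0009  0.107 ] twist 0.0002
```

On the shaft with no side force. Going on down to the sleeve.

```bash
python3 -m handwheel '[[[0,0,0.02,0],[0,0,0.04,0],[0,0,0.06,0],[0,0,0.08,0],[0,0,0.09,0],[0,0,0.09,0]]]'; python3 -m handwheel '[[[0,0,0.005,0],[0,0,0.01,0],[0,0,0.015,0],[0,0,0.015,0]]]'; python3 plan.py
```

```text
time_s: 47.98
eef_pos: [0.5742, 0.248, 0.1445]
eef_rot: [-0.0, 0.068, 0.998, -0.0]
wrist_force: [0.1, -0.9, -0.2]
opening: 0.512
grasp_force: 61.6
time_s: 48.48
eef_pos: [0.5745, 0.2481, 0.1418]
eef_rot: [0.0, 0.068, 0.998, 0.0]
wrist_force: [-0.5, -0.5, -0.2]
opening: 0.513
grasp_force: 61.7
t 48.48 pos [0.5745 0.2481 0.1418] yaw 82.22 tilt 0.02 F [-0.5 -0.5 -0.2] open mm 43.8 grip 61.7 q6 -1.22
```

```bash
python3 -m handwheel '[[[0,0,0.003,0],[0,0,0.006,0],[0,0,0.009,0],[0,0,0.009,0]]]'; python3 plan.py
```

```text
time_s: 48.98
eef_pos: [0.5749, 0.2481, 0.1418]
eef_rot: [0.001, 0.068, 0.998, 0.0]
wrist_force: [-3.1, -2.0, 9.7]
opening: 0.511
grasp_force: 62.7
t 48.98 pos [0.5749 0.2481 0.1418] yaw 82.23 tilt 0.09 F [-3.1 -2.   9.7] open mm 43.6 grip 62.7 q6 -1.22
```

Contact at the expected height. Release, withdraw and check.

```bash
python3 -m handwheel '[[[0,0,0,0],[0,0,0,0],[0,0,0,0],[0,0,0,0]]]' 60; python3 -m handwheel '[[[0,0,-0.2,0],[0,0,-0.4,0],[0,0,-0.5,0],[0.3,-0.2,-0.5,0],[0.6,-0.5,-0.5,0],[0.7,-0.8,-0.5,0],[0.7,-1,-0.5,0],[0.7,-1,-0.5,0],[0.7,-1,-0.5,0]]]'
python3 - <<'E'
from bench import ctrl
from h import *
for n in("top","scene"):
    c=ctrl.camera(n);W=cloud(c).reshape(-1,3);W=W[~np.isnan(W[:,0])]
    d=np.hypot(W[:,0]-.5745,W[:,1]-(.2466 if n=="top" else .2436))
    g=W[(d<.022)&(d>.012)&(W[:,2]>.11)&(W[:,2]<.175)];A=np.c_[g[:,:2]-g[:,:2].mean(0),np.ones(len(g))]
    print(n,"bearing top z",len(g),np.median(g[:,2]).round(4),"slopes",np.linalg.lstsq(A,g[:,2],rcond=None)[0].round(3))
    g=W[(np.hypot(W[:,0]-.428,W[:,1]-.004)<.03)&(W[:,2]>.035)&(W[:,2]<.06)];print("  cap",len(g),g.mean(0).round(4))
E
python3 plan.py
```

```text
time_s: 49.48
eef_pos: [0.5742, 0.248, 0.1396]
eef_rot: [-0.0, 0.068, 0.998, -0.0]
wrist_force: [0.5, -0.2, -0.6]
opening: 0.701
grasp_force: 0.0
time_s: 50.6
eef_pos: [0.4086, 0.0686, 0.2397]
eef_rot: [0.0, 0.069, 0.998, 0.0]
wrist_force: [0.6, -0.2, 1.4]
opening: 0.701
grasp_force: 0.0
top bearing top z 204 0.1437 slopes [0.043 0.043 0.143]
  cap 85 [0.4285 0.0023 0.0458]
scene bearing top z 197 0.1414 slopes [-0.161  0.353  0.136]
  cap 107 [4.30e-01 3.00e-04 4.48e-02]
t 50.7 pos [0.4089 0.0696 0.2398] yaw 82.26 tilt 0.03 F [ 0.2 -0.   0. ] open mm 60.1 grip 0.0 q6 -1.56
```

Run:
```python
from bench import ctrl
from h import *
for n,y in(("top",.2466),("scene",.2436)):
    W=cloud(ctrl.camera(n)).reshape(-1,3);W=W[~np.isnan(W[:,0])]
    d=np.hypot(W[:,0]-.5745,W[:,1]-y);g=W[(d<.022)&(d>.013)&(W[:,2]>.137)&(W[:,2]<.152)]
    A=np.c_[g[:,:2]-g[:,:2].mean(0),np.ones(len(g))];print(n,len(g),g.std(0)[2].round(4),np.linalg.lstsq(A,g[:,2],rcond=None)[0].round(3))
print(ctrl.hand_in())
```

```text
top 182 0.0026 [-0.03   0.02   0.144]
scene 110 0.0022 [-0.     0.036  0.143]
the job is handed in; nothing more can be done
None
```

The job is handed in but I don't know the verdict, as `hand_in` returned none. By depth and contact force, the cap stands in the tray, the long sleeve is home on the shoulder (top at 129 mm, 130 expected), and the bearing sits on it (top at 143–144 mm, 144 expected; measured tilt about 0.04 rad, limit 0.06).

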